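# Sweep spent vial caps into the catch bin

### The job

Clear the capping station: with the fingertips, sweep the three red spent caps across the grey deck and over its open edge into the black catch bin. Only push the caps, never pick them up, and leave the amber vial that stands among them, the beaker and the wrench standing or lying where they are.

Things in the scene. Friction and masses are not known exactly. Their poses are not given: they have to be found in the camera images.
- station: blue-sided capping station, fixed, with a flat grey deck on top. Origin on the bench under the deck, z up. In its axes the deck is at z = 60 mm, x -130 to 130 mm, y -150 to 170 mm. Its -y side is open; the other three have a rim 5 mm thick, 8 mm above the deck. Three caps and a vial stand on it in four lanes about 56 mm apart along x, in any order: a straight push along -y meets nothing else
- edge (a point): middle of the deck's open, flush edge, marked by a yellow line: x = 0, y = -150 mm, z = 60 mm in the station's axes. The edge runs 130 mm to either side along the station's x; the catch bin begins directly beyond it, in -y
- bin (a point): middle of the black catch bin's floor, at z = 6 mm, y = -195 mm in the station's axes. The bin is part of the station and open on top: inside x -130 to 130 mm, y -240 to -150 mm. Its back wall (-y, 5 mm thick) rises 25 mm above the deck, its end walls 8 mm above it
- cap1_center (a point): red spent screw cap, a loose solid disc 30 mm in diameter and 12 mm high, about 15 g, lying flat on the deck at the start and sliding when pushed; this point is its centre, 6 mm above its underside
- cap2_center (a point): red spent screw cap, a loose solid disc 30 mm in diameter and 12 mm high, about 15 g, lying flat on the deck at the start and sliding when pushed; this point is its centre, 6 mm above its underside
- cap3_center (a point): red spent screw cap, a loose solid disc 30 mm in diameter and 12 mm high, about 15 g, lying flat on the deck at the start and sliding when pushed; this point is its centre, 6 mm above its underside
- vial: amber glass vial with a white cap, upright and loose on the deck, 24 mm in diameter, 42 mm high, 30 g; origin at the centre of its underside; a bystander, not to be disturbed
- beaker: empty glass beaker, loose on the bench to the left of the station, 68 mm in diameter, 85 mm high; origin at the centre of its underside; a bystander
- wrench: small steel wrench, 160 mm long, lying loose on the bench along its own x (origin in the middle of its length), to the right of the station; a bystander

How it is judged:
By the outcome, as a careful person would: the job done as asked, in the order asked, and still so for the second after the job is handed in, with the robot touching nothing.
It also fails if it takes over 54 s, if anything falls off the work surface, if the arm or the gripper's body presses on something with over 40 N, if the wrist force passes 120 N, or if a joint passes its speed limit or range.

### The arm

A 6-joint arm with a two-finger parallel gripper is mounted at the origin on the work surface. World frame = base frame: x ahead of the robot, y to its left, z up, the work surface at z = 0. Lengths are in m, angles in rad, forces in N, time in s.
With the tool pointing down it reaches from about 0.275 to 0.75 m from the base axis. Payload 10.2 kg.
Tool frame: the origin (TCP) lies at the very end of the fingers, on their centre line; the grasp point (between the pads) lies 19 mm behind it; z points along the fingers, y is the direction in which the jaws open and shut (so a half turn about z gives the same grasp; the last joint's range is limited). The gripper opens to 85 mm and grips with 20 to 120 N. Pads are 22 mm wide; open, the fingers measure 114 mm over their backs; the gripper's body (76 mm by 85 mm) begins 54 mm behind the grasp point. The pads swing forward as they close: fully open they stand 13 mm farther back than shut.
Start: joints at [1.027, 0.313, 1.498, -0, 1.331, -0.223], TCP at [0.166, 0.498, 0.231] pointing down, gripper open.
Joint ranges: [-2.94, 2.94], [-0.97, 2.17], [0.19, 2.56], [-1.23, 4.37], [0.02, 3.11], [-2.88, 2.88]. Speed limits (rad/s): [2.39, 2.39, 3.01, 3.14, 3.14, 3.14].

### API

Orientations are given as a rotation vector (axis times angle).
In Python, from rig import * gives the robot as it stands.
- The arm moves only by the shell command python3 -m inch 'ROWS' [FORCE]. ROWS is JSON, a list of rows, each an object with "offset": the shift along the tool's x, y, z in cm, a list of three; "roll": the turn about the tool's z in rad; "jaw": the finger opening in cm, from 0 to 8.54. In form: [{"offset": [tx, ty, tz], "roll": roll, "jaw": jaw}, ...]. A call has 1 to 5 rows; each row is the pose to reach, as a shift and turn from the pose commanded when the call began, along the tool's axes at that moment; what a row does not reach only later rows make up. A row lasts 1/8 s, in which the tool goes at most 62.5 mm and 10.7 degrees, less where a joint would pass 70% of its speed; a pose out of reach is approached as far as the arm can. A call with a gripper value outside its range is refused whole. The fingers move at their own pace and stop on an object; FORCE is the grip in N (left out, the last holds). Time passes only in rows, so rows that repeat a pose let the fingers close. It gives the time, the measured TCP pose, the force and the opening at its end, in the units of the state.
- read_state(): the state, without advancing time (a new reading comes with each control period).
- camera(name): name is "side" or "top"; returns a dict with "frame" (480x640x3 uint8, blue, green, red), "depth" (480x640 float32, m along the optical axis (not along the pixel's ray), 0 where there is no reading), "intrinsics" (3x3 intrinsics, pixels), "rvec" (rotation vector, rad) and "tvec" (3), from world to camera coordinates, as OpenCV has them. Camera axes: x right, y down, z forward; pixel columns grow to the right and rows downward; lengths in m; the calibration is good to about 2 mm. A picture is of the moment at which its call begins.
- hand_in(): hands the job in, once; it reports no verdict.
The state is a dict: "t": time; "qpos": joint angles; "qvel": joint speeds; "joint_efforts": joint torques, N m; "tcp_pos": TCP position; "ee_rot": TCP orientation; "force": force on the tool from outside, world axes, zero at the start; "wrist_torque": the same for the moment, N m; "opening": opening from 0.0 (shut) to 1.0 (fully open).
Only numpy, scipy, OpenCV 4.12 (cv2) and the standard library are available. Lean on these libraries where they do the work, as an engineer would, in place of code of your own. Each camera call takes 0.05 s, during which the arm holds its last target.

## Working session

There is one attempt and no reset: what is moved stays moved. The work goes in short steps, Python scripts to look and compute and a shell command to move; the robot and the scene stay as the last step left them, time stands still between calls to the robot, and variables do not carry over. Pictures are saved under pics/ and viewed, and the job is handed in when it is done.

```bash
mkdir -p pics; ls
python3 - <<'E'
from rig import *
import cv2,numpy as np
s=read_state();print({k:np.round(v,3) for k,v in s.items()})
for n in("top","side"):
    c=camera(n);cv2.imwrite(f"pics/{n}0.png",c["frame"]);np.savez(f"pics/{n}0.npz",**c)
    print(c["intrinsics"],c["rvec"],c["tvec"])
E
```

```text
pics
{'t': np.float64(0.0), 'qpos': array([ 1.027,  0.313,  1.498, -0.   ,  1.331, -0.223]), 'qvel': array([-0.   , -0.   ,  0.003,  0.   , -0.001,  0.   ]), 'joint_efforts': array([-0.0000e+00, -4.1226e+01, -2.5974e+01, -0.0000e+00,  4.0000e-03,
        0.0000e+00]), 'tcp_pos': array([0.165, 0.498, 0.231]), 'ee_rot': array([-5.020e-01, -3.101e+00,  2.000e-03]), 'force': array([-0.273,  0.366, -0.263]), 'wrist_torque': array([-0.004,  0.022,  0.047]), 'opening': np.float64(1.004)}
[[621.46567412   0.         318.75078858]
 [  0.         621.46567412 239.37820087]
 [  0.           0.           1.        ]] [ 2.17280711 -2.22544092  0.05322837] [-0.03200405  0.54496187  1.30776659]
[[574.13672046   0.         309.34840506]
 [  0.         574.13672046 243.3022165 ]
 [  0.           0.           1.        ]] [ 0.07790616 -2.7869243   1.34654313] [0.56297086 0.08879216 1.37017704]
```

View pics/top0.png

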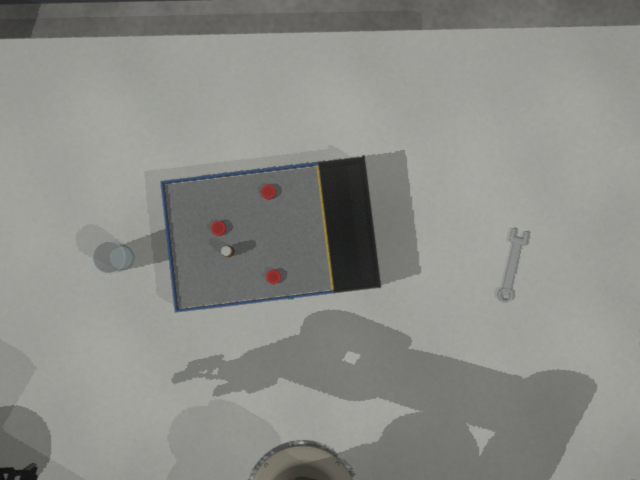

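View pics/side0.png

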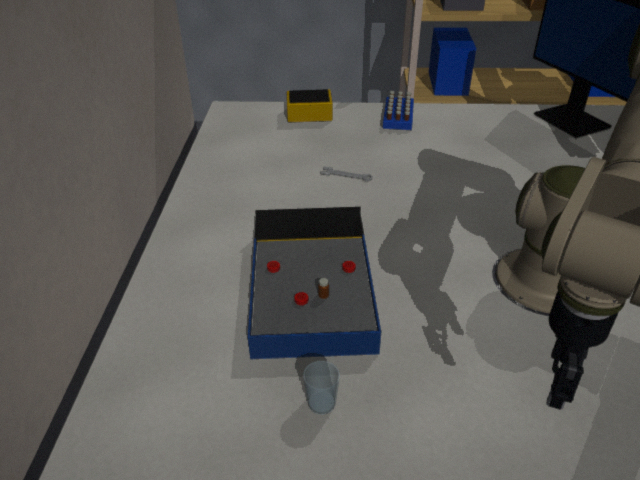

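The top view shows red caps at (268,191), (219,228) and (274,276), and the vial's white top at (227,251). The yellow edge runs from (319,165) to (332,290), with the black bin to its right. Next I measure these in station axes.

```bash
cat > h.py <<'E'
import cv2,numpy as np
from scipy.spatial.transform import Rotation as R
def ray(c,uv,z):
    Rm=cv2.Rodrigues(c["rvec"])[0];t=np.ravel(c["tvec"])
    o=-Rm.T@t; uv=np.atleast_2d(uv).astype(float)
    d=np.c_[uv,np.ones(len(uv))]@np.linalg.inv(c["intrinsics"]).T@Rm
    return o+d*((z-o[2])/d[:,2])[:,None]
def red(c):
    h=cv2.cvtColor(c["frame"],cv2.COLOR_BGR2HSV)
    m=((h[...,0]<6)|(h[...,0]>174))&(h[...,1]>190)&(h[...,2]>90)
    n,l,s,ce=cv2.connectedComponentsWithStats(m.astype(np.uint8))
    return [(s[i],ce[i]) for i in range(1,n) if s[i,4]>25]
def yellow(c):
    h=cv2.cvtColor(c["frame"],cv2.COLOR_BGR2HSV)
    m=(h[...,0]>18)&(h[...,0]<32)&(h[...,1]>130)&(h[...,2]>90)
    n,l,s,ce=cv2.connectedComponentsWithStats(m.astype(np.uint8))
    i=1+np.argmax(s[1:,4]);
    return np.argwhere(l==i)[:,::-1]
E
python3 - <<'E'
from h import *
for n in("top","side"):
    c=dict(np.load(f"pics/{n}0.npz"))
    print(n)
    for s,ce in red(c): print(s,ce.round(1),ray(c,ce,.070)[0].round(4))
    if n=="side":
        h=cv2.cvtColor(c["frame"],cv2.COLOR_BGR2HSV)
        c0=c["frame"][230:245,250:370]
        print(c["frame"][236:242,300])
        print("vialbase",ray(c,(323,297),.06))
        continue
    y=yellow(c);P=ray(c,y,.06)[:,:2];m=P.mean(0);u,s,vt=np.linalg.svd(P-m)
    a=vt[0]; a=a if a[0]>0 else -a
    e=(P-m)@a;print("yellow",len(y),m,a,"yaw",np.degrees(np.arctan2(a[1],a[0])),e.min(),e.max())
    g=cv2.cvtColor(c["frame"],cv2.COLOR_BGR2HSV)
    w=(g[235:265,212:242,2]>170); 
    ij=np.argwhere(w)[:,::-1]+[212,235];print("vial",len(ij),ij.mean(0),ray(c,ij.mean(0),.102))
    # rim corners (blue) 
    b=((g[...,0]>100)&(g[...,0]<125)&(g[...,1]>120)).astype(np.uint8)
    b[:,:150]=0;b[:,400:]=0;b[:140]=0;b[330:]=0
    k,_=cv2.findContours(b,0,1);k=np.vstack(k);r=cv2.minAreaRect(k);print(r);bp=cv2.boxPoints(r);print(ray(c,bp,.068))
    d=c["depth"];print("deck depth pts")
    for u,v in[(250,210),(300,250),(200,280),(350,230)]: print(u,v,d[v,u])
    Rm=cv2.Rodrigues(c["rvec"])[0]
    for u,v in[(250,210),(300,250),(268,191),(350,230)]:
        p=np.linalg.inv(c["intrinsics"])@[u,v,1]*d[v,u]; print(Rm.T@(p-np.ravel(c["tvec"])))
E
```

```text
top
yellow 219 [ 0.56659716 -0.0582361 ] [0.99528099 0.09703483] yaw 5.568448456114219 -0.12722553077164625 0.12727195182209167
vial 0 [nan nan] [[nan nan nan]]
((246.16671752929688, 236.53904724121094), (130.763916015625, 157.81326293945312), 83.32010650634766)
[[ 0.66905204  0.27613741  0.068     ]
 [ 0.6992264  -0.0449337   0.068     ]
 [ 0.43346474 -0.06944414  0.068     ]
 [ 0.40405847  0.24861005  0.068     ]]
deck depth pts
250 210 1.2694165
300 250 1.2730321
200 280 1.2677381
350 230 1.3291793
[0.60499168 0.09407097 0.06596985]
[ 0.52105584 -0.00598059  0.05877747]
[0.64225459 0.05601331 0.07268015]
[ 0.56287479 -0.11235639  0.0048056 ]
side
[267 261  13  11  99] [273.1 265.9] [0.643  0.0557 0.07  ]
[343 261  12  11  96] [348.8 265.8] [0.4689 0.0479 0.07  ]
[295 292  13  13 119] [301.1 297.8] [0.5704 0.1582 0.07  ]
[[ 14  16  14]
 [ 19  23  25]
 [ 11  41  55]
 [ 22  80 103]
 [ 53  73  77]
 [ 63  66  66]]
vialbase [[0.52390725 0.1431991  0.06      ]]<stdin>:17: RuntimeWarning: Mean of empty slice.
  ret = um.true_divide(
```

```bash
sed -i 's/>190)/>150)/; s/\[...,2\]>90)$/[...,2]>70)/' h.py
python3 - <<'E'
from h import *
c=dict(np.load("pics/top0.npz"))
E=np.array([.5667,-.0590]);a=np.radians(5.5);X=np.array([np.cos(a),np.sin(a)]);Y=np.array([-X[1],X[0]])
st=lambda p:((p[:2]-E)@X, (p[:2]-E)@Y-.15)
for s,ce in red(c):
    p=ray(c,ce,.070)[0];print(s,ce.round(1),p.round(4),np.round(st(p),4))
g=cv2.cvtColor(c["frame"],cv2.COLOR_BGR2HSV)
print(g[251,215:240].tolist())
w=(g[240:262,217:238,2]>140)&(g[240:262,217:238,1]<60)
ij=np.argwhere(w)[:,::-1]+[217,240];print(len(ij),ij.mean(0),ij.min(0),ij.max(0))
p=ray(c,ij.mean(0),.102)[0];print("vial",p,st(p))
# beaker
s=dict(np.load("pics/side0.npz"))
for p in [[.643,.0557],[.4689,.0479],[.5704,.1582],[.524,.143]]: print(np.round(st(np.array(p)),4))
print("beaker base", ray(s,(322,400),.0), ray(c,(121,258),.0))
from scipy.spatial.transform import Rotation as R
print(R.from_rotvec([-.502,-3.101,.002]).as_matrix().round(3))
cv2.imwrite("pics/z.png",cv2.resize(c["frame"][150:320,90:400],None,fx=2.5,fy=2.5,interpolation=2))
E
```

```text
[261 185  14  14 146] [268.  191.5] [0.6417 0.0563 0.07  ] [ 0.0857 -0.0424]
[212 222  14  13 148] [218.2 227.9] [0.5696 0.159  0.07  ] [0.0238 0.0667]
[267 270  13  14 146] [273.1 276.4] [0.4686 0.0494 0.07  ] [-0.0873 -0.0327]
[[60, 3, 101], [45, 5, 102], [75, 5, 98], [45, 5, 97], [60, 5, 95], [53, 10, 103], [43, 12, 143], [43, 15, 155], [37, 15, 157], [37, 15, 156], [42, 16, 156], [39, 16, 157], [40, 15, 157], [37, 15, 156], [40, 15, 153], [38, 15, 132], [19, 38, 93], [12, 98, 70], [12, 107, 62], [11, 55, 65], [15, 14, 75], [75, 7, 77], [60, 3, 76], [0, 0, 76], [75, 6, 80]]
65 [225.29230769 250.66153846] [221 247] [229 255]
vial [0.52200058 0.14060045 0.102     ] (np.float64(-0.025362777846147922), np.float64(0.05296577659290688))
[ 0.0869 -0.0431]
[-0.0871 -0.0342]
[0.0245 0.0658]
[-0.0231  0.0552]
beaker base [[0.51563951 0.36833859 0.        ]] [[0.51483812 0.37907912 0.        ]]
[[-0.949  0.315 -0.   ]
 [ 0.315  0.949 -0.001]
 [ 0.    -0.001 -1.   ]]
```

View pics/z.png

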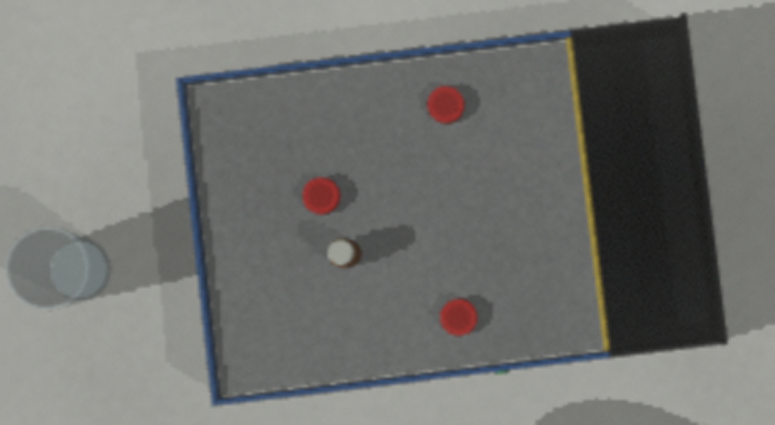

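```bash
cat >> h.py <<'E'
E0=np.array([.5667,-.0590]);A=np.radians(5.5);X=np.array([np.cos(A),np.sin(A)]);Y=np.array([-X[1],X[0]])
def st(p): p=np.asarray(p);return np.round([(p[:2]-E0)@X*1e3,(p[:2]-E0)@Y*1e3-150,p[2]*1e3],1)
def wo(x,y,z): return np.r_[E0+X*x+Y*(y+.15),z]
def go(s,x,y,z):
    M=R.from_rotvec(s["ee_rot"]).as_matrix()
    yaw=np.arctan2(M[1,1],M[0,1])
    print("st",st(s["tcp_pos"]),"off cm",(M.T@(wo(x,y,z)-s["tcp_pos"])*100).round(2),"roll",round(yaw-A,4),"tilt",M[:,2].round(3),"F",s["force"].round(1),"op",round(float(s["opening"]),3),"t",s["t"])
E
python3 - <<'E'
from h import *; from rig import *
go(read_state(),.024,.108,.18)
E
```

```text
st [-346.   442.9  230.8] off cm [-47.4  -15.64   5.08] roll 1.154 tilt [-0.001 -0.001 -1.   ] F [ 0.5  0.3 -0.4] op 1.0 t 0.1
```

```bash
python3 -m inch '[{"offset":[-6,-2,0],"roll":0.15,"jaw":1.4},{"offset":[-12,-4,0],"roll":0.3,"jaw":1.4},{"offset":[-18,-6,0],"roll":0.45,"jaw":1.4},{"offset":[-24,-8,0],"roll":0.6,"jaw":1.4},{"offset":[-30,-10,0],"roll":0.75,"jaw":1.4}]'
python3 - <<'E'
from h import *; from rig import *
go(read_state(),.024,.108,.18)
E
```

```text
t: 0.72
tcp_pos: [0.417, 0.3094, 0.2312]
ee_rot: [-1.609, -2.698, 0.0]
force: [0.5, 0.5, 0.0]
opening: 0.164
st [-113.6  231.1  231.2] off cm [-16.69   7.9    5.11] roll 0.399 tilt [-0. -0. -1.] F [0.5 0.5 0. ] op 0.164 t 0.725
```

```bash
python3 -m inch '[{"offset":[-5,2.3,0],"roll":0.14,"jaw":1.4},{"offset":[-10,4.8,1],"roll":0.28,"jaw":1.4},{"offset":[-15,7,3],"roll":0.4,"jaw":1.4},{"offset":[-16.7,7.9,5],"roll":0.4,"jaw":1.4},{"offset":[-16.7,7.9,5],"roll":0.4,"jaw":1.4}]'
python3 - <<'E'
from h import *; from rig import *
go(read_state(),.024,.108,.1)
c=camera("side");cv2.imwrite("pics/s1.png",c["frame"])
E
```

```text
t: 1.35
tcp_pos: [0.5649, 0.2014, 0.1793]
ee_rot: [-2.108, -2.326, 0.005]
force: [-0.5, -0.0, -0.6]
opening: 0.162
st [ 23.2 109.3 179.3] off cm [-0.13  0.12  7.93] roll 0.0024 tilt [-0.004 -0.001 -1.   ] F [-0.5 -0.  -0.6] op 0.162 t 1.35
```

View pics/s1.png

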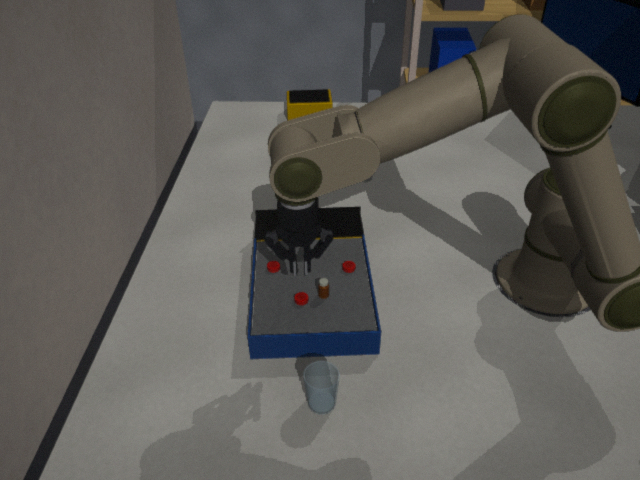

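Run:
```python
from h import *; from rig import *
c=camera("side");s=read_state()
f=c["frame"];d=c["depth"]
cv2.imwrite("pics/s1z.png",cv2.resize(f[190:310,240:380],None,fx=5,fy=5,interpolation=2))
v,u=np.mgrid[190:290,250:350];z=d[190:290,250:350]
Rm=cv2.Rodrigues(c["rvec"])[0];t=np.ravel(c["tvec"])
p=np.stack([u*z,v*z,z],-1).reshape(-1,3)@np.linalg.inv(c["intrinsics"]).T
w=(p-t)@Rm
M=R.from_rotvec(s["ee_rot"]).as_matrix();q=(w-s["tcp_pos"])@M*1e3
ok=(z.ravel()>0)&(abs(q[:,0])<60)&(q[:,2]<5)&(q[:,2]>-130)&(abs(q[:,1])<90)
q=q[ok]
for lo in range(-130,5,8):
    k=q[(q[:,2]>=lo)&(q[:,2]<lo+8)]
    if len(k): print(lo,len(k),"y",k[:,1].min().round(),k[:,1].max().round(),"x",k[:,0].min().round(),k[:,0].max().round())
```

```text
-130 26 y -35.0 38.0 x 5.0 36.0
-122 67 y -39.0 41.0 x -6.0 15.0
-114 171 y -43.0 45.0 x -7.0 22.0
-106 236 y -61.0 60.0 x -10.0 23.0
-98 264 y -62.0 65.0 x -13.0 22.0
-90 180 y -61.0 63.0 x -4.0 20.0
-82 146 y -55.0 57.0 x -11.0 20.0
-74 129 y -51.0 54.0 x -11.0 20.0
-66 108 y -48.0 49.0 x -12.0 17.0
-58 184 y -40.0 44.0 x -13.0 16.0
-50 70 y -36.0 38.0 x 4.0 15.0
-42 49 y -23.0 24.0 x -12.0 14.0
-34 44 y -19.0 20.0 x 3.0 13.0
-26 43 y -19.0 20.0 x 4.0 14.0
-18 44 y -18.0 21.0 x 4.0 14.0
-10 25 y -18.0 19.0 x 3.0 14.0
```

View pics/s1z.png

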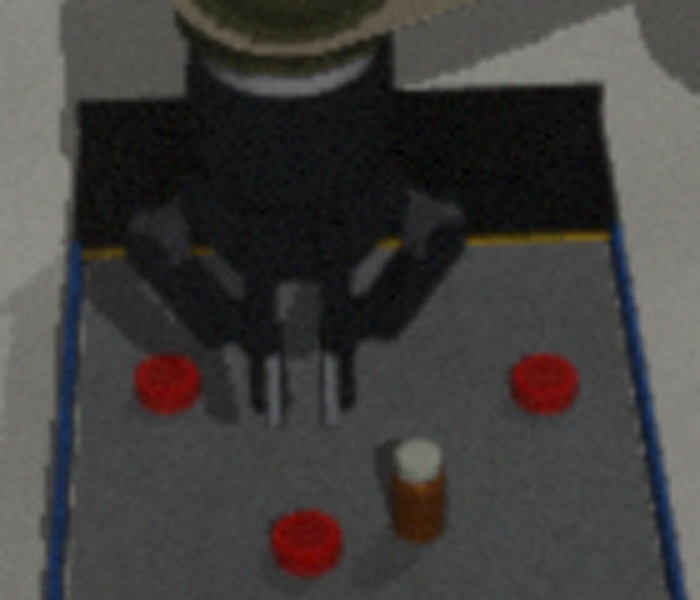

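The zoom shows the gap between the fingers over the deck. They are about 20 mm either side for the first 40 mm above the tip, so the vial, whose near side is 36 mm away, clears. Descending behind the middle cap.

```bash
python3 -m inch '[{"offset":[0,0.15,4],"roll":0,"jaw":1.4},{"offset":[0,0.15,8],"roll":0,"jaw":1.4},{"offset":[0,0.15,10.5],"roll":0,"jaw":1.4},{"offset":[0,0.15,11.4],"roll":0,"jaw":1.4},{"offset":[0,0.15,11.4],"roll":0,"jaw":1.4}]'
python3 - <<'E'
from h import *; from rig import *
go(read_state(),.0245,.092,.064)
c=camera("top");cv2.imwrite("pics/t2.png",cv2.resize(c["frame"][150:320,90:400],None,fx=2.5,fy=2.5,interpolation=2))
c=camera("side");cv2.imwrite("pics/s2.png",cv2.resize(c["frame"][190:370,210:400],None,fx=3,fy=3,interpolation=2))
E
```

```text
t: 2.08
tcp_pos: [0.5667, 0.203, 0.0683]
ee_rot: [2.106, 2.33, 0.001]
force: [0.4, -0.8, 1.1]
opening: 0.165
st [ 25.1 110.8  68.3] off cm [-1.88 -0.07  0.43] roll 0.0049 tilt [ 0.001  0.    -1.   ] F [ 0.4 -0.8  1.1] op 0.165 t 2.075
```

View pics/s2.png

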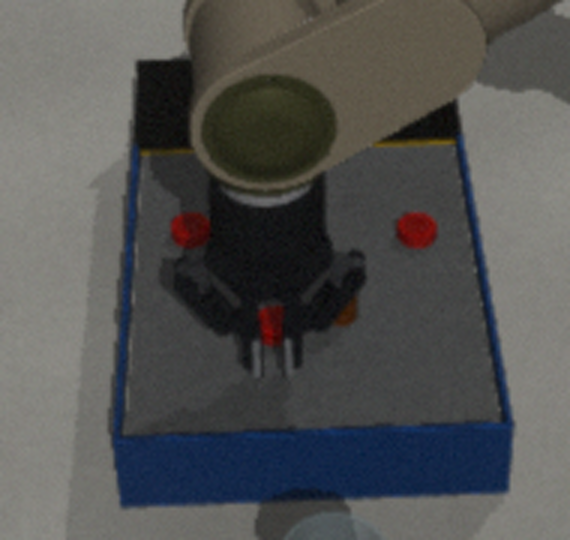

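The cap sits centred between the fingers and the vial is off to the right.

```bash
python3 -m inch '[{"offset":[-0.4,-0.05,0.1],"roll":0,"jaw":1.4},{"offset":[-0.8,-0.05,0.1],"roll":0,"jaw":1.4},{"offset":[-1.2,-0.05,0.1],"roll":0,"jaw":1.4},{"offset":[-1.6,-0.05,0.1],"roll":0,"jaw":1.4},{"offset":[-2.0,-0.05,0.1],"roll":0,"jaw":1.4}]'
python3 - <<'E'
from h import *; from rig import *
go(read_state(),.0245,.092,.064)
E
```

```text
t: 2.8
tcp_pos: [0.5682, 0.1821, 0.0663]
ee_rot: [-2.108, -2.33, 0.0]
force: [-0.8, -0.1, -0.4]
opening: 0.165
st [24.6 89.9 66.3] off cm [ 0.21 -0.01  0.23] roll 0.0039 tilt [-0.  0. -1.] F [-0.8 -0.1 -0.4] op 0.165 t 2.8
```

```bash
python3 -m inch '[{"offset":[-0.5,0,0.2],"roll":0,"jaw":1.4},{"offset":[-1.3,0,0.2],"roll":0,"jaw":1.4},{"offset":[-2.3,0,0.2],"roll":0,"jaw":1.4},{"offset":[-3.3,0,0.2],"roll":0,"jaw":1.4},{"offset":[-4.3,0,0.2],"roll":0,"jaw":1.4}]'
python3 - <<'E'
from h import *; from rig import *
go(read_state(),.0245,-.157,.064)
c=camera("side");cv2.imwrite("pics/s3.png",cv2.resize(c["frame"][190:370,210:400],None,fx=3,fy=3,interpolation=2))
E
```

```text
t: 3.42
tcp_pos: [0.5725, 0.1389, 0.0643]
ee_rot: [2.108, 2.329, -0.0]
force: [1.0, 0.4, -0.5]
opening: 0.16
st [24.7 46.4 64.3] off cm [-20.34  -0.1    0.03] roll 0.0038 tilt [ 0. -0. -1.] F [ 1.   0.4 -0.5] op 0.16 t 3.425
```

View pics/s3.png

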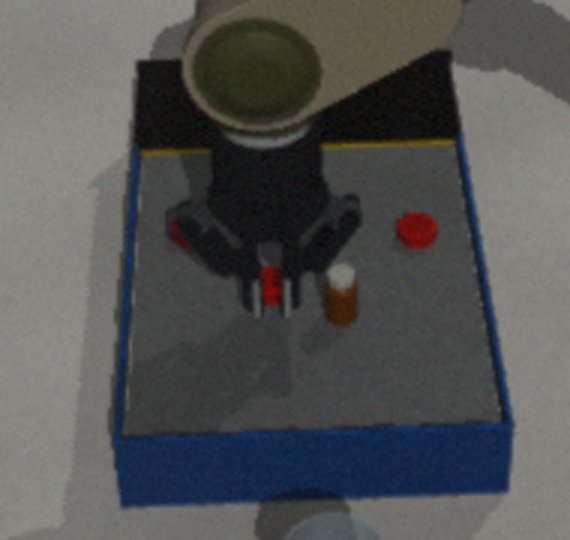

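The cap is nestled and moving with the fingers, and the vial hasn't moved.

```bash
python3 -m inch '[{"offset":[-1.3,0,0],"roll":0,"jaw":1.4},{"offset":[-2.6,0,0],"roll":0,"jaw":1.4},{"offset":[-3.9,0,0],"roll":0,"jaw":1.4},{"offset":[-5.2,0,0],"roll":0,"jaw":1.4},{"offset":[-6.5,0,0],"roll":0,"jaw":1.4}]'
python3 -m inch '[{"offset":[-1.3,0,0],"roll":0,"jaw":1.4},{"offset":[-2.6,0,0],"roll":0,"jaw":1.4},{"offset":[-3.9,0,0],"roll":0,"jaw":1.4},{"offset":[-5.2,0,0],"roll":0,"jaw":1.4},{"offset":[-6.5,0,0],"roll":0,"jaw":1.4}]'
python3 - <<'E'
from h import *; from rig import *
go(read_state(),.0245,-.157,.064)
c=camera("side");cv2.imwrite("pics/s4.png",cv2.resize(c["frame"][190:370,210:400],None,fx=3,fy=3,interpolation=2))
E
```

```text
t: 4.1
tcp_pos: [0.579, 0.0741, 0.0643]
ee_rot: [-2.108, -2.33, 0.0]
force: [-0.6, 0.4, 0.4]
opening: 0.166
t: 4.72
tcp_pos: [0.5855, 0.0095, 0.0643]
ee_rot: [2.108, 2.33, 0.0]
force: [-0.2, -0.1, 1.0]
opening: 0.163
st [ 25.3 -83.6  64.3] off cm [-7.34 -0.1   0.03] roll 0.004 tilt [ 0. -0. -1.] F [-0.2 -0.1  1. ] op 0.163 t 4.725
```

View pics/s4.png

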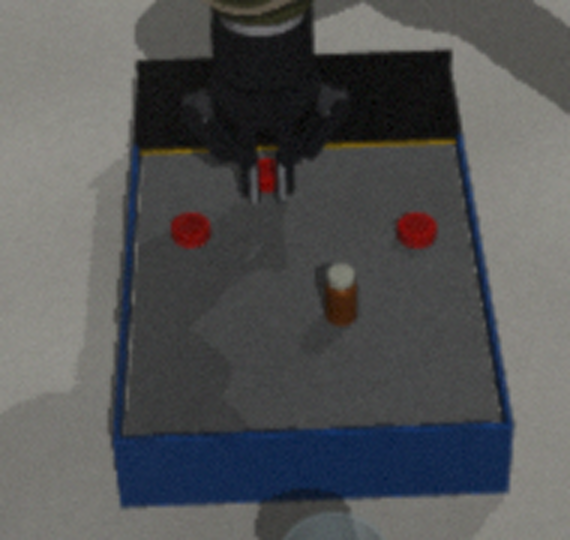

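The cap is still in the fingers, just short of the yellow line. I push it over the edge.

```bash
python3 -m inch '[{"offset":[-1.3,0,0],"roll":0,"jaw":1.4},{"offset":[-2.6,0,0],"roll":0,"jaw":1.4},{"offset":[-3.9,0,0],"roll":0,"jaw":1.4},{"offset":[-5.2,0,0],"roll":0,"jaw":1.4},{"offset":[-6.3,0,0],"roll":0,"jaw":1.4}]'
python3 -m inch '[{"offset":[-0.8,0,0],"roll":0,"jaw":1.4},{"offset":[-1.5,0,0],"roll":0,"jaw":1.4},{"offset":[-1.9,0,0],"roll":0,"jaw":1.4},{"offset":[-1.9,0,0],"roll":0,"jaw":1.4}]'
python3 -m inch '[{"offset":[0,0,-2],"roll":0,"jaw":1.4},{"offset":[0,0,-6],"roll":0,"jaw":1.4},{"offset":[0,0,-9],"roll":0,"jaw":1.4}]'
python3 - <<'E'
from h import *; from rig import *
go(read_state(),.0865,.000,.15)
c=camera("side");cv2.imwrite("pics/s5.png",cv2.resize(c["frame"][190:370,210:400],None,fx=3,fy=3,interpolation=2))
c=camera("top");cv2.imwrite("pics/t5.png",cv2.resize(c["frame"][130:330,90:400],None,fx=2.5,fy=2.5,interpolation=2))
for s,ce in red(c): print(s[4],ce.round(1),st(ray(c,ce,.07)[0]))
E
```

```text
t: 5.4
tcp_pos: [0.5917, -0.0533, 0.0643]
ee_rot: [2.108, 2.329, -0.0]
force: [0.6, 0.7, -0.1]
opening: 0.167
t: 5.9
tcp_pos: [0.5936, -0.0713, 0.0643]
ee_rot: [-2.108, -2.33, 0.0]
force: [-0.0, 0.3, 0.7]
opening: 0.163
t: 6.28
tcp_pos: [0.5937, -0.0709, 0.1559]
ee_rot: [2.107, 2.329, 0.001]
force: [-0.2, 0.1, -0.3]
opening: 0.161
st [  25.8 -164.5  155.9] off cm [16.42  6.15  0.59] roll 0.0044 tilt [ 0.001 -0.    -1.   ] F [-0.2  0.1 -0.3] op 0.161 t 6.275
144 [268.  191.4] [ 85.8 -42.5  70. ]
34 [268.9 274.6] [-82.7 -24.7  70. ]
```

View pics/s5.png

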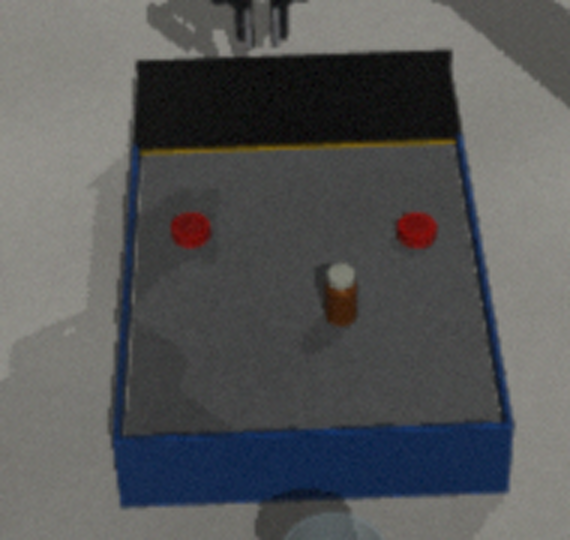

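View pics/t5.png

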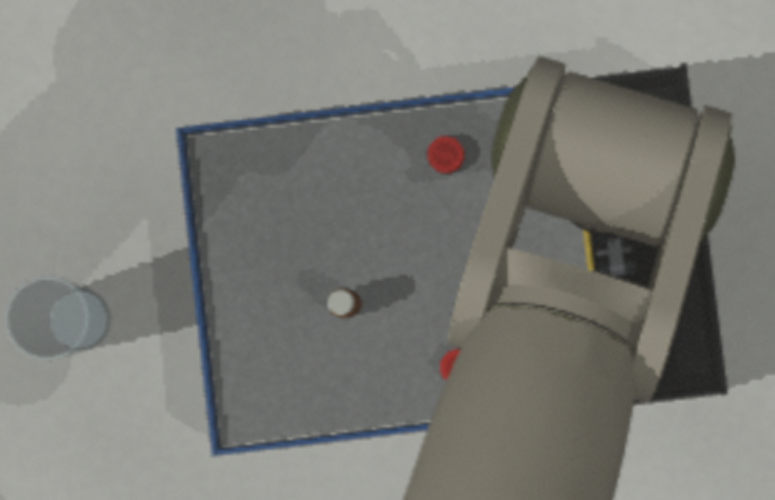

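Cap 2 is off the deck, out of sight below the near bin wall for now. The vial, at (341,300) in the side crop, is unmoved. Next is the far cap.

```bash
python3 -m inch '[{"offset":[4,1.5,0],"roll":0,"jaw":1.4},{"offset":[8,3,0],"roll":0,"jaw":1.4},{"offset":[12,4.5,0],"roll":0,"jaw":1.4},{"offset":[15.5,5.7,0],"roll":0,"jaw":1.4},{"offset":[16.4,6.1,0],"roll":0,"jaw":1.4}]'
python3 -m inch '[{"offset":[0,0,3],"roll":0,"jaw":1.4},{"offset":[0,0,6],"roll":0,"jaw":1.4}]'
python3 - <<'E'
from h import *; from rig import *
go(read_state(),.0863,.000,.064)
c=camera("side");cv2.imwrite("pics/s6.png",cv2.resize(c["frame"][190:370,210:400],None,fx=3,fy=3,interpolation=2))
E
```

```text
t: 7.0
tcp_pos: [0.6376, 0.1002, 0.1532]
ee_rot: [-2.104, -2.332, 0.001]
force: [-0.6, 0.1, -0.6]
opening: 0.164
t: 7.25
tcp_pos: [0.6377, 0.0974, 0.0931]
ee_rot: [-2.108, -2.329, 0.001]
force: [1.3, 0.5, -0.3]
opening: 0.164
st [85.6 -1.1 93.1] off cm [0.11 0.07 2.91] roll 0.0038 tilt [-0. -0. -1.] F [ 1.3  0.5 -0.3] op 0.164 t 7.25
```

View pics/s6.png

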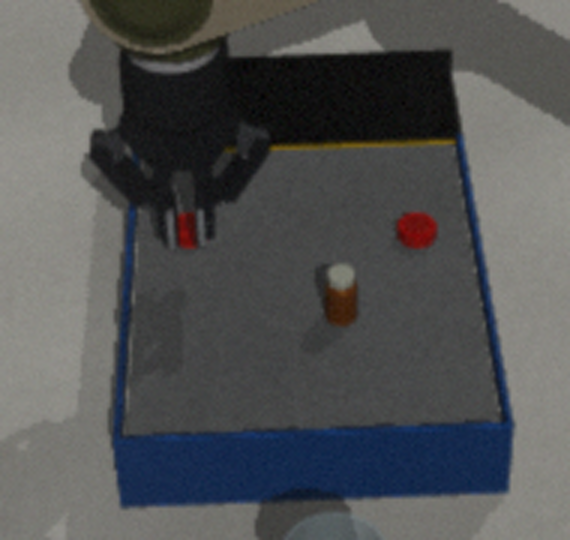

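The cap shows between the fingers. Lower and push.

```bash
python3 -m inch '[{"offset":[0.2,0.1,2.0],"roll":0,"jaw":1.4},{"offset":[0.2,0.1,2.8],"roll":0,"jaw":1.4},{"offset":[0,0.1,2.9],"roll":0,"jaw":1.4},{"offset":[-0.5,0.1,2.9],"roll":0,"jaw":1.4},{"offset":[-1.0,0.1,2.9],"roll":0,"jaw":1.4}]'
python3 -m inch '[{"offset":[-0.5,0,0],"roll":0,"jaw":1.4},{"offset":[-1.0,0,0],"roll":0,"jaw":1.4},{"offset":[-1.8,0,0],"roll":0,"jaw":1.4},{"offset":[-2.8,0,0],"roll":0,"jaw":1.4},{"offset":[-3.8,0,0],"roll":0,"jaw":1.4}]'
python3 - <<'E'
from h import *; from rig import *
go(read_state(),.0863,-.165,.064)
c=camera("side");cv2.imwrite("pics/s7.png",cv2.resize(c["frame"][190:370,210:400],None,fx=3,fy=3,interpolation=2))
E
```

```text
t: 7.92
tcp_pos: [0.6403, 0.0877, 0.066]
ee_rot: [2.107, 2.329, 0.001]
force: [-0.6, 0.4, 0.5]
opening: 0.161
t: 8.55
tcp_pos: [0.6438, 0.0496, 0.0653]
ee_rot: [2.108, 2.33, 0.0]
force: [-0.8, -0.0, 0.5]
opening: 0.164
st [ 87.1 -49.3  65.3] off cm [-11.57  -0.13   0.13] roll 0.0039 tilt [ 0. -0. -1.] F [-0.8 -0.   0.5] op 0.164 t 8.55
```

View pics/s7.png

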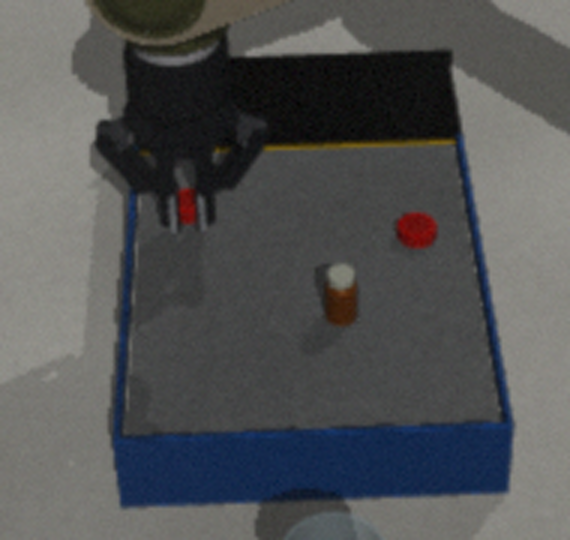

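The cap is moving ahead of the fingers. Continuing over the edge.

```bash
python3 -m inch '[{"offset":[-1.3,-0.05,0.1],"roll":0,"jaw":1.4},{"offset":[-2.6,-0.05,0.1],"roll":0,"jaw":1.4},{"offset":[-3.9,-0.05,0.1],"roll":0,"jaw":1.4},{"offset":[-5.2,-0.05,0.1],"roll":0,"jaw":1.4},{"offset":[-6.5,-0.05,0.1],"roll":0,"jaw":1.4}]'
python3 -m inch '[{"offset":[-1.2,0,0],"roll":0,"jaw":1.4},{"offset":[-2.4,0,0],"roll":0,"jaw":1.4},{"offset":[-3.6,0,0],"roll":0,"jaw":1.4},{"offset":[-4.8,0,0],"roll":0,"jaw":1.4},{"offset":[-5.2,0,0],"roll":0,"jaw":1.4}]'
python3 -m inch '[{"offset":[0,0,0],"roll":0,"jaw":1.4},{"offset":[0,0,-2],"roll":0,"jaw":1.4},{"offset":[0,0,-6],"roll":0,"jaw":1.4},{"offset":[0,0,-9],"roll":0,"jaw":1.4}]'
python3 - <<'E'
from h import *; from rig import *
go(read_state(),-.0872,.012,.155)
c=camera("side");cv2.imwrite("pics/s8.png",cv2.resize(c["frame"][190:370,210:400],None,fx=3,fy=3,interpolation=2))
c=camera("top");cv2.imwrite("pics/t8.png",cv2.resize(c["frame"][130:330,90:400],None,fx=2.5,fy=2.5,interpolation=2))
E
```

```text
t: 9.22
tcp_pos: [0.6498, -0.0153, 0.0643]
ee_rot: [2.108, 2.329, -0.0]
force: [0.9, -0.3, 0.2]
opening: 0.164
t: 9.85
tcp_pos: [0.6549, -0.067, 0.0643]
ee_rot: [2.108, 2.329, -0.0]
force: [0.2, 0.4, -0.2]
opening: 0.16
t: 10.35
tcp_pos: [0.6551, -0.0656, 0.156]
ee_rot: [2.106, 2.33, 0.001]
force: [0.2, 0.2, 0.7]
opening: 0.162
st [  87.3 -165.   156. ] off cm [ 17.78 -17.37   0.08] roll 0.0047 tilt [ 0.001 -0.    -1.   ] F [0.2 0.2 0.7] op 0.162 t 10.35
```

View pics/s8.png

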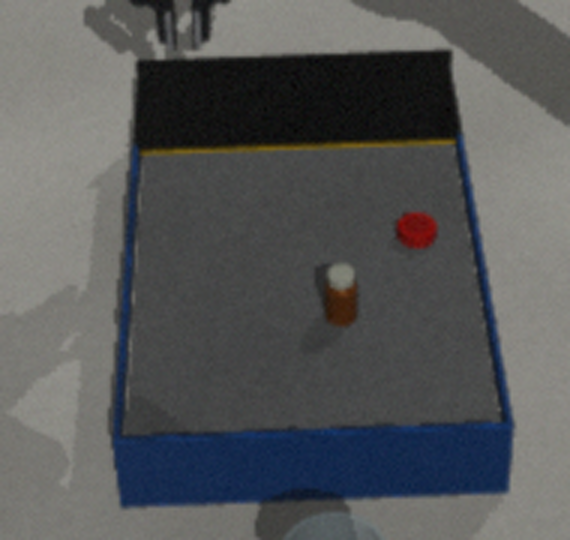

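View pics/t8.png

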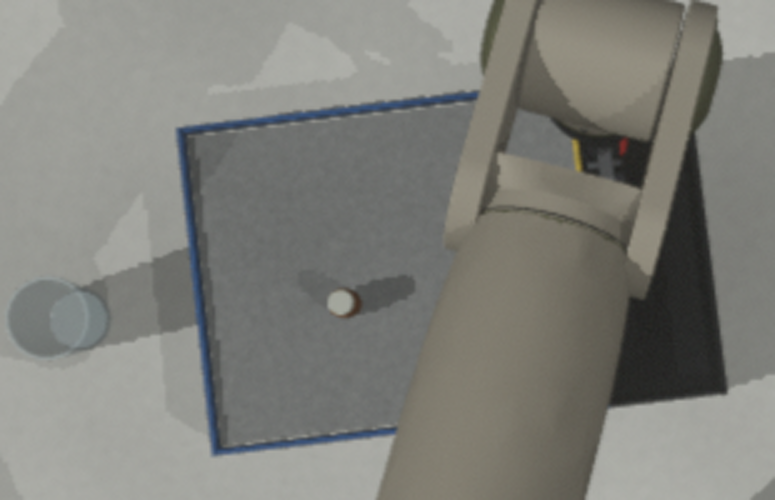

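A bit of red is visible in the bin at (623,147) in the top crop, so the far cap dropped in. Now the near cap.

```bash
python3 -m inch '[{"offset":[4,-4,0],"roll":0,"jaw":1.4},{"offset":[8,-8,0],"roll":0,"jaw":1.4},{"offset":[12,-12,0],"roll":0,"jaw":1.4},{"offset":[16,-15.5,0],"roll":0,"jaw":1.4},{"offset":[17.8,-17.4,0],"roll":0,"jaw":1.4}]'
python3 -m inch '[{"offset":[0,0,2.5],"roll":0,"jaw":1.4},{"offset":[0,0,5],"roll":0,"jaw":1.4}]'
python3 - <<'E'
from h import *; from rig import *
go(read_state(),-.0872,.010,.064)
c=camera("side");cv2.imwrite("pics/s9.png",cv2.resize(c["frame"][190:370,210:400],None,fx=3,fy=3,interpolation=2))
E
```

```text
t: 11.08
tcp_pos: [0.4617, 0.0954, 0.1538]
ee_rot: [-2.105, -2.331, 0.001]
force: [1.1, 0.4, 0.1]
opening: 0.158
t: 11.32
tcp_pos: [0.4634, 0.0942, 0.1034]
ee_rot: [-2.106, -2.331, -0.0]
force: [-0.1, -0.3, 0.6]
opening: 0.161
st [-88.1  12.4 103.4] off cm [-0.24  0.09  3.94] roll 0.005 tilt [-0.  0. -1.] F [-0.1 -0.3  0.6] op 0.161 t 11.325
```

View pics/s9.png

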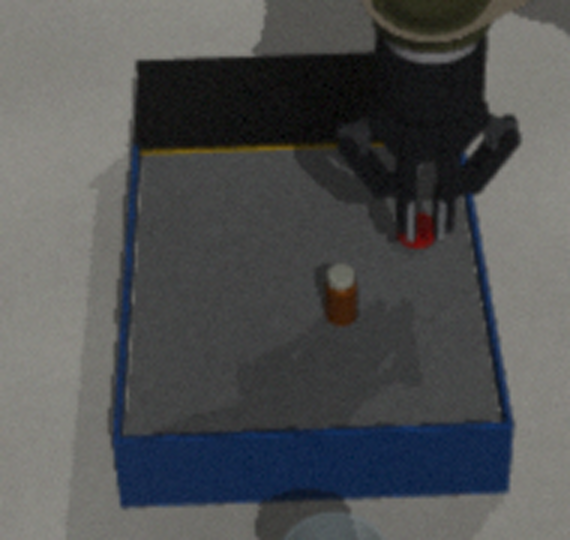

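```bash
python3 -m inch '[{"offset":[0,0.05,2.0],"roll":0,"jaw":1.4},{"offset":[0,0.05,3.5],"roll":0,"jaw":1.4},{"offset":[0,0.05,3.9],"roll":0,"jaw":1.4},{"offset":[0,0.05,3.9],"roll":0,"jaw":1.4}]'
python3 - <<'E'
from h import *; from rig import *
go(read_state(),-.0872,-.165,.064)
c=camera("side");cv2.imwrite("pics/s10.png",cv2.resize(c["frame"][190:370,210:400],None,fx=3,fy=3,interpolation=2))
E
```

```text
t: 11.88
tcp_pos: [0.4645, 0.0937, 0.0654]
ee_rot: [2.107, 2.33, -0.0]
force: [-0.1, 0.6, -0.1]
opening: 0.165
st [-87.1  11.8  65.4] off cm [-17.68  -0.09   0.14] roll 0.0041 tilt [-0. -0. -1.] F [-0.1  0.6 -0.1] op 0.165 t 11.875
```

View pics/s10.png

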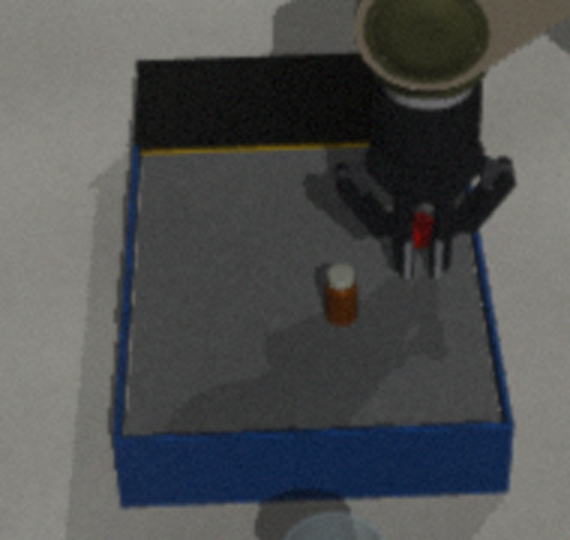

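The cap is centred ahead of the fingers. Pushing.

```bash
python3 -m inch '[{"offset":[-0.8,0,0.1],"roll":0,"jaw":1.4},{"offset":[-1.3,0,0.1],"roll":0,"jaw":1.4},{"offset":[-1.8,0,0.1],"roll":0,"jaw":1.4},{"offset":[-2.3,0,0.1],"roll":0,"jaw":1.4},{"offset":[-3.1,0,0.1],"roll":0,"jaw":1.4}]'
python3 -m inch '[{"offset":[-1.0,0,0],"roll":0,"jaw":1.4},{"offset":[-2.0,0,0],"roll":0,"jaw":1.4},{"offset":[-3.2,0,0],"roll":0,"jaw":1.4},{"offset":[-4.4,0,0],"roll":0,"jaw":1.4},{"offset":[-5.6,0,0],"roll":0,"jaw":1.4}]'
python3 - <<'E'
from h import *; from rig import *
go(read_state(),-.0872,-.165,.064)
c=camera("side");cv2.imwrite("pics/s11.png",cv2.resize(c["frame"][190:370,210:400],None,fx=3,fy=3,interpolation=2))
E
```

```text
t: 12.55
tcp_pos: [0.4676, 0.0625, 0.0643]
ee_rot: [2.107, 2.33, 0.0]
force: [0.9, -0.4, 0.4]
opening: 0.167
t: 13.18
tcp_pos: [0.4732, 0.0062, 0.0643]
ee_rot: [2.108, 2.33, -0.0]
force: [-0.1, 0.5, -0.7]
opening: 0.165
st [-86.8 -76.1  64.3] off cm [-8.89 -0.08  0.03] roll 0.0038 tilt [-0. -0. -1.] F [-0.1  0.5 -0.7] op 0.165 t 13.175
```

View pics/s11.png

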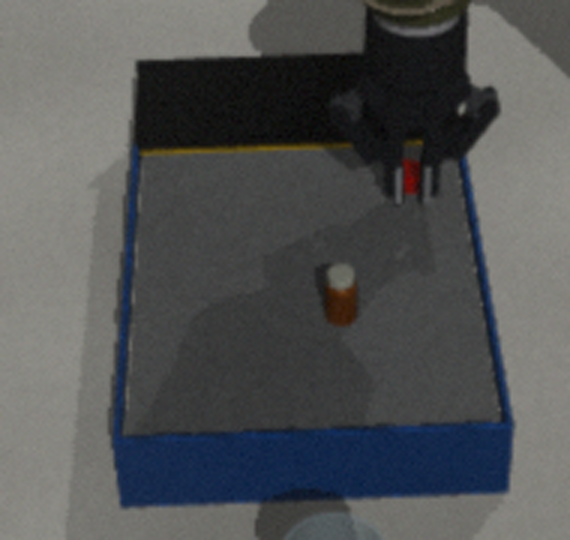

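The last cap is still between the fingers near the yellow line. I push it over, lift, and back the arm off over the deck so the bin comes into view.

```bash
python3 -m inch '[{"offset":[-1.2,0,0],"roll":0,"jaw":1.4},{"offset":[-2.4,0,0],"roll":0,"jaw":1.4},{"offset":[-3.6,0,0],"roll":0,"jaw":1.4},{"offset":[-4.8,0,0],"roll":0,"jaw":1.4},{"offset":[-6,0,0],"roll":0,"jaw":1.4}]'
python3 -m inch '[{"offset":[-1,0,0],"roll":0,"jaw":1.4},{"offset":[-2,0,0],"roll":0,"jaw":1.4},{"offset":[-2.8,0,0],"roll":0,"jaw":1.4},{"offset":[-2.9,0,0],"roll":0,"jaw":1.4}]'
python3 -m inch '[{"offset":[0,0,0],"roll":0,"jaw":1.4},{"offset":[0,0,-4],"roll":0,"jaw":1.4},{"offset":[0,0,-9],"roll":0,"jaw":1.4},{"offset":[0,0,-13],"roll":0,"jaw":1.4},{"offset":[0,0,-16],"roll":0,"jaw":1.4}]'
python3 -m inch '[{"offset":[5,0,0],"roll":0,"jaw":1.4},{"offset":[10,0,0],"roll":0,"jaw":1.4},{"offset":[15,-2,0],"roll":0,"jaw":1.4},{"offset":[20,-4,0],"roll":0,"jaw":1.4},{"offset":[25,-6,0],"roll":0,"jaw":1.4}]'
python3 -m inch '[{"offset":[5,-2,0],"roll":0,"jaw":1.4},{"offset":[10,-4,0],"roll":0,"jaw":1.4},{"offset":[14,-6,0],"roll":0,"jaw":1.4},{"offset":[18,-6,0],"roll":0,"jaw":1.4},{"offset":[18,-6,0],"roll":0,"jaw":1.4}]'
python3 - <<'E'
from h import *; from rig import *
c=camera("top");cv2.imwrite("pics/t12.png",c["frame"])
for s,ce in red(c): print(s,ce.round(1),st(ray(c,ce,.018)[0]))
g=cv2.cvtColor(c["frame"],cv2.COLOR_BGR2HSV)
w=(g[240:262,217:238,2]>140)&(g[240:262,217:238,1]<60)
print((np.argwhere(w)[:,::-1]+[217,240]).mean(0))
c=camera("side");cv2.imwrite("pics/s12.png",c["frame"])
s=read_state();print(s["t"],s["tcp_pos"],s["force"])
E
```

```text
t: 13.85
tcp_pos: [0.4792, -0.0534, 0.0643]
ee_rot: [-2.108, -2.33, 0.0]
force: [0.5, 1.0, -0.6]
opening: 0.161
t: 14.35
tcp_pos: [0.4821, -0.0819, 0.0643]
ee_rot: [-2.108, -2.329, 0.0]
force: [0.3, 0.1, -0.4]
opening: 0.166
t: 14.98
tcp_pos: [0.4821, -0.0811, 0.2262]
ee_rot: [2.106, 2.329, 0.001]
force: [0.0, -0.8, 0.2]
opening: 0.164
t: 15.6
tcp_pos: [0.3961, 0.163, 0.2243]
ee_rot: [2.107, 2.33, 0.0]
force: [0.7, 1.0, 0.6]
opening: 0.162
t: 16.23
tcp_pos: [0.3187, 0.3362, 0.2241]
ee_rot: [-2.103, -2.333, 0.0]
force: [0.7, 0.2, -0.1]
opening: 0.164
[327 180  13  14 144] [333.3 186.5] [  86.5 -178.    18. ]
[331 209  14  14 149] [337.1 215. ] [  25.3 -178.7   18. ]
[336 261  14  14 151] [342.8 267.2] [ -86.  -177.3   18. ]
[225.359375 250.671875]
16.325 [0.31936579 0.3342964  0.22407953] [-0.09641668  0.22137936  0.88445978]
```

View pics/t12.png

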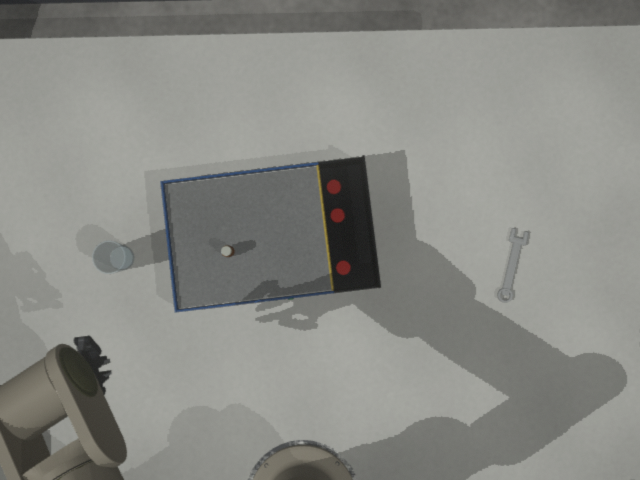

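View pics/s12.png

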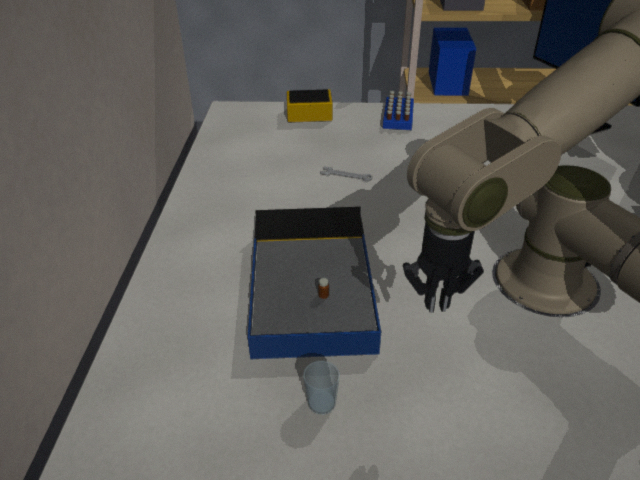

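All three caps lie in the bin, at (333,186), (337,215) and (343,267) in the top view. The vial (225,251), beaker and wrench are where they were at the start, and the arm is clear of everything.

```bash
python3 -c "
from rig import *
print(hand_in())"
```

```text
the job is handed in; nothing more can be done
None
```

I pushed the three red caps one at a time along the station's -y, held between the slightly open fingertips, over the open edge into the catch bin. I never gripped or lifted them. I then lifted the arm clear and handed the job in at about 16 s of the 54 s allowed.

- **Caps:** the last top view shows all three lying in the bin, at station x of about 86, 25 and -86 mm and y of about -178 mm. These positions assume the caps lie flat on the bin floor. The deck is clear of caps.
- **Bystanders:** the vial's top is within 0.1 pixel of where it started. By eye, the beaker and wrench have not moved either.
- **Forces and arm:** every force reading I took stayed within about 2 N, near the noise. The arm was touching nothing when I handed in.

No check failed or disagreed, though the side view cannot see into the bin, so the caps' resting places rest on the top camera alone.

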